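Unplug the blow-out nozzle from its quick coupling

TASK

Take the brass nozzle off the glass blow-out post: push the coupling's sprung sleeve down by its red lip until the nozzle pops up, let go of the sleeve, then pull the nozzle straight out so that the sleeve snaps fully forward, and stand it upright, right down in the empty hole of the wooden stand. The post is on a soft rubber foot, so press and pull gently, always under 25 N down and 20 N up, and never yank a nozzle that is still latched. Leave the glassware, the spare nozzle and the brush where they are.

Things in the scene. Friction and masses are not known exactly. Their poses are not given: they have to be found in the camera images.
- coupling: Blow-out post, bolted down, axis vertical: 90 x 90 x 8 mm dark steel plate, blue pedestal, black rubber foot, then the brass coupling with its steel sleeve and red lip. Origin: centre of the plate's underside, on the coupling's axis; z up.
- seat (a point): Centre of the coupling's mouth, 102 mm above the bench, a brass tube 24 mm across that moves only with the rubber foot; the nozzle stands in it. Round it the sleeve, with a red lip on top: a ring 30 mm inside, 54 mm outside, 6 mm thick. The lip is clamped on the sleeve at a height that differs each time and is not measured: at rest its top lies from 10 mm below to 8 mm above this point. Feel it.
- sleeve (a joint): Travel of the sleeve (and lip) against its spring, m: 0 forward (up, at rest), grows downwards, stop at 0.010. 6 N starts it, 11 N reaches the stop. The nozzle is freed in the last fifth of the travel and an ejector lifts it 9 mm. The sleeve let go then stays 8 mm back on the nozzle's shank until the nozzle is drawn out (drag 5 to 9 N); then it snaps to 0.
- foot (a joint): How far the coupling has been pressed down on its rubber foot, m: 0 at rest, positive down, negative when lifted. It gives 1 mm for each 12 N, so 25 N down is 0.0021 and 20 N up is -0.0017.
- nozzle_mid (a point): Brass nozzle, half-way up its axis, z up; 64 mm long, about 150 g, round. From its foot: steel shank 16 mm across, 36 mm long, grooved, foot chamfered; brass grip 22 mm across, from 4 to 28 mm above this point; cone 4 mm tall. Latched, this point is level with the seat; popped up, 9 mm above it; out of the mouth when over 33 mm above.
- stand: Wooden nozzle stand, fixed, 60 x 130 x 40 mm (x, y, z); origin at the centre of the underside. Two upright holes 32 mm either side of the centre along y; the +y one holds the blue spare nozzle.
- empty_hole (a point): Mouth of the stand's empty hole (the -y one), in its top face, 40 mm above the bench: 20 mm across with a 2 mm chamfer, 28 mm deep, flat bottom. A nozzle standing on the hole's floor has its half-way point 4 mm above this mouth; the grip then clears the stand by 8 mm.
- spare: Blue spare nozzle, same shape as the brass one, standing in the stand's other hole; origin at its foot. Leave it.
- tumbler_a: Glass tumbler, 72 mm across, 85 mm tall; origin at the centre of its underside. Leave it.
- tumbler_b: Glass tumbler like the other. Leave it.
- dish: Glass dish, 120 mm across, 50 mm tall; origin at its underside. Leave it.
- shaker: Glass shaker with steel cap, 48 mm across, 85 mm tall; origin at its underside. Leave it.
- shaker_b: Glass shaker like the other. Leave it.
- brush: Dusting brush lying on the bench. Leave it.

How it is judged:
By the outcome, as a careful person would: the job done as asked, in the order asked, and still so for the second after the job is handed in, with the robot touching nothing.
It also fails if it takes over 61 s, if anything falls off the work surface, if the arm or the gripper's body presses on something with over 40 N, if the wrist force passes 120 N, or if a joint passes its speed limit or range.

ROBOT

A 6-joint arm with a two-finger parallel gripper is mounted at the origin on the work surface. World frame = base frame: x ahead of the robot, y to its left, z up, the work surface at z = 0. Lengths are in m, angles in rad, forces in N, time in s.
With the tool pointing down it reaches from about 0.25 to 0.725 m from the base axis. Payload 4 kg.
Tool frame: the origin (TCP) lies at the very end of the fingers, on their centre line; the grasp point (between the pads) lies 19 mm behind it; z points along the fingers, y is the line along which they close (so a half turn about z gives the same grasp; the last joint's range is limited). The gripper opens to 85 mm and grips with 20 to 120 N. Pads are 22 mm wide; open, the fingers measure 114 mm over their backs; the gripper's body (76 mm by 85 mm) begins 54 mm behind the grasp point. The pads swing forward as they close: fully open they stand 13 mm farther back than shut.
Start: joints at [1.163, 0.241, 0.005, 1.335, 0, 1.571], TCP at [0.198, 0.459, 0.231] pointing down, gripper open.
Joint ranges: [-2.72, 2.72], [-1.05, 1.87], [-1.09, 1.28], [-1.99, 2.15], [-1.42, 1.44], [-3.14, 3.14]. Speed limits (rad/s): [2.79, 2.79, 3.14, 3.14, 3.14, 3.14].

INTERFACE

Orientations are given as [roll, pitch, yaw] about the fixed x, y, z axes, in that order (R = Rz(yaw) Ry(pitch) Rx(roll)).
In Python, from workcell import ctrl, viewer gives the robot as it stands.
- The arm moves only by the tool play_rows, never from a script. Its argument "plan" is a list of rows, each an object of numbers: "x", "y", "z": the shift along the tool's x, y, z in cm; "wx", "wy", "wz": the turn, a rotation vector about the tool's x, y, z in degrees; "gripper": the closure, from 0 (fully open) to 1 (shut). In form: [{"x": .., "y": .., "z": .., "wx": .., "wy": .., "wz": .., "gripper": ..}, ...]. A call has exactly 10 rows; each row shifts and turns the commanded pose from where the row before left it, along the tool's axes as they then stand; what a row does not reach is not made up. A row lasts 1/10 s, in which the tool goes at most 50 mm and 8.59 degrees, less where a joint would pass 70% of its speed; a pose out of reach is approached as far as the arm can. A call with a gripper value outside its range is refused whole. The fingers move at their own pace and stop on an object; the grip force is fixed at half the most. Time passes only in rows, so rows that do not move let the fingers close, or fill a call up. It gives the time, the measured TCP pose, the force, the opening and the grip force at its end, in the units of the state.
- ctrl.get_state(): the state, without advancing time (a new reading comes with each control period).
- viewer.snapshot(name): name is "side" or "top" or "wrist"; returns a dict with "pixels" (400x640x3 uint8, red, green, blue), "camera_matrix" (3x3 intrinsics, pixels), "distortion" ([k1, k2, p1, p2, k3] as OpenCV has them; the pictures are not rectified), "R" (3x3) and "t" (3): a world point X has camera coordinates R X + t. Camera axes: x right, y down, z forward; pixel columns grow to the right and rows downward; lengths in m; the calibration is good to about 2 mm. A picture is of the moment at which its call begins. There is no depth.
- ctrl.close_job(): hands the job in; it is judged then, once.
The state is a dict: "time_s": time; "qpos": joint angles; "qd": joint speeds; "joint_torque": joint torques, N m; "eef_pos": TCP position; "orientation": TCP orientation; "ft_force": force on the tool from outside, world axes, zero at the start; "wrist_torque": the same for the moment, N m; "width": finger opening in m; "finger_force": force on a finger pad.
Only numpy, scipy, OpenCV 4.12 (cv2) and the standard library are available. Lean on these libraries where they do the work, as an engineer would, in place of code of your own. Each camera call takes 0.05 s, during which the arm holds its last target. There are 200 camera calls.

## Working session

There is one attempt and no reset: what is moved stays moved. The work goes in short steps, Python scripts to look and compute and a tool call to move; the robot and the scene stay as the last step left them, time stands still between calls to the robot, and variables do not carry over. Pictures are saved under pics/ and viewed, at most 13 in all, crops included, and the job is handed in when it is done.

Besides the shell and the picture viewer there is one more tool, called after "Emit:" as a command line: name --argument value ..., lists and objects as JSON in quotes. play_rows: Moves the arm, as the interface text tells. Its arguments: {"type":"object","properties":{"plan":{"type":"array","items":{"type":"object","properties":{"x":{"type":"number"},"y":{"type":"number"},"z":{"type":"number"},"wx":{"type":"number"},"wy":{"type":"number"},"wz":{"type":"number"},"gripper":{"type":"number"}}}}},"required":["plan"]}

```bash
mkdir -p pics
cat > h.py <<'E'
import numpy as np, cv2
from workcell import ctrl, viewer
def snap(n,f):
    s=viewer.snapshot(n); cv2.imwrite('pics/'+f+'.png',s['pixels'][:,:,::-1]); np.save('pics/'+f+'.npy',s,allow_pickle=True); return s
def load(f): return np.load('pics/'+f+'.npy',allow_pickle=True).item()
def ray(s,u,v):
    p=cv2.undistortPoints(np.array([[[u,v]]],float),np.array(s['camera_matrix']),np.array(s['distortion']))[0,0]
    R=np.array(s['R']);t=np.array(s['t']); d=R.T@np.array([p[0],p[1],1]); return -R.T@t,d/np.linalg.norm(d)
def onz(s,u,v,z):
    c,d=ray(s,u,v); return c+d*(z-c[2])/d[2]
def proj(s,X):
    R=np.array(s['R']);return cv2.projectPoints(np.array(X,float).reshape(-1,1,3),cv2.Rodrigues(R)[0],np.array(s['t'],float),np.array(s['camera_matrix']),np.array(s['distortion']))[0][:,0]
E
python3 - <<'E'
from h import *
a=snap('top','top0');b=snap('side','side0')
print(ctrl.get_state())
for s in(a,b): print(-np.array(s['R']).T@s['t'],np.array(s['R'])[2])
E
```

```text
{'time_s': 0.1, 'qpos': array([ 1.16298900e+00,  2.41347108e-01,  3.87006618e-03,  1.33522274e+00,
       -1.79753105e-05,  1.57080180e+00]), 'qd': array([ 0.00195364, -0.00177291,  0.00238731,  0.0009371 , -0.00036212,
        0.0003962 ]), 'joint_torque': array([-6.80436460e-05, -3.73137617e+01,  2.53010362e+01,  1.08382112e-02,
       -1.86381556e-05,  5.50849350e-06]), 'eef_pos': array([0.19807782, 0.45847126, 0.23050151]), 'orientation': array([-3.13968920e+00,  1.79856925e-05,  2.73377989e+00]), 'ft_force': array([-0.31125596, -0.57938896, -0.91761767]), 'wrist_torque': array([-0.01015351, -0.03162307,  0.01314162]), 'finger_force': 0.0, 'width': 0.08559853406931038}
[ 0.296005   -0.01023195  1.10261959] [ 0.23025158 -0.00386714 -0.97312345]
[ 0.47779434 -0.82362674  0.79636879] [ 0.05657874  0.75019143 -0.65879561]
```

View pics/top0.png

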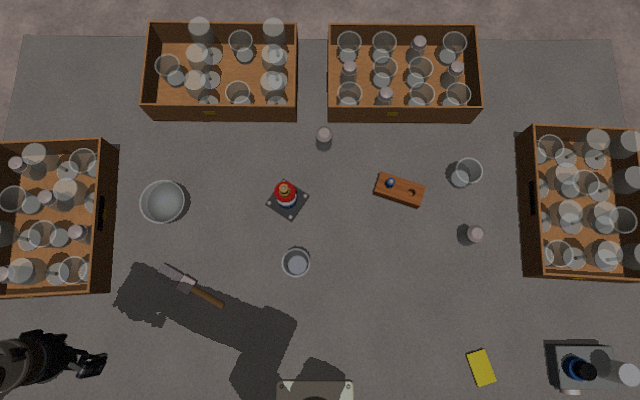

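View pics/side0.png

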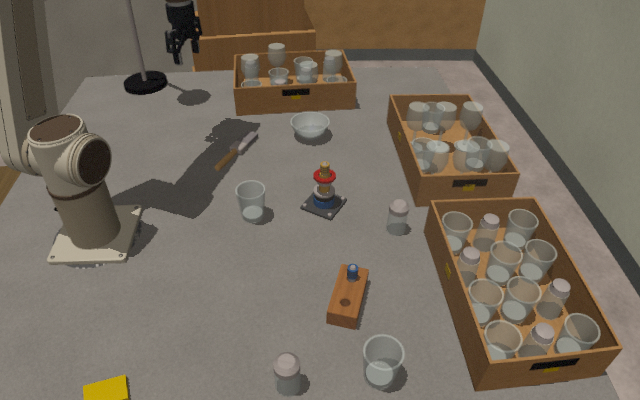

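The top view shows the post at (286,195), the stand at (399,190) with its empty hole at (411,192), and a tumbler at (295,262). The side view shows the nozzle at (324,170) and the empty hole at (345,302). Next I'll view zoomed crops.

Run:
```python
from h import *
a=load('top0');b=load('side0')
def crop(s,u,v,w=30,k=6): return cv2.resize(s['pixels'][v-w:v+w,u-w:u+w,::-1],None,fx=k,fy=k,interpolation=cv2.INTER_CUBIC)
im=np.vstack([np.hstack([crop(a,286,195,24,6),crop(a,400,190,30,6)[:288,:]]),np.hstack([crop(b,324,185,24,6),crop(b,347,295,30,6)[36:324,:]])]) 
cv2.imwrite('pics/c0.png',im)
for n,s in(('top',a),('side',b)):
    h=cv2.cvtColor(s['pixels'],cv2.COLOR_RGB2HSV)
    red=((h[...,0]<6)|(h[...,0]>174))&(h[...,1]>170)&(h[...,2]>70)
    blue=(h[...,0]>105)&(h[...,0]<130)&(h[...,1]>90)&(h[...,2]>30)
    brass=(h[...,0]>12)&(h[...,0]<28)&(h[...,1]>90)
    wood=(h[...,0]>5)&(h[...,0]<18)&(h[...,1]>130)
    for m,nm in((red,'red'),(blue,'blue'),(brass,'brass'),(wood,'wood')):
        N,l,st,c=cv2.connectedComponentsWithStats(m.astype(np.uint8))
        for i in range(1,N):
            x,y=c[i]
            if st[i,4]>8 and ((n=='top' and 260<x<430 and 160<y<225) or (n=='side' and 295<x<375 and 150<y<335)): print(n,nm,st[i],c[i].round(1))
```

```text
top red [274 182  22  20 199] [284.9 192.3]
top blue [386 178   9   9  35] [389.7 182.5]
top blue [291 199   6   7  12] [294.2 202.6]
top blue [280 205  12   4  23] [285.4 206.6]
top brass [377 173  47  36 290] [404.9 189.2]
top brass [401 179   5   4  10] [402.5 180.6]
top brass [375 181   5   8  13] [377.2 184.6]
top brass [279 184  11  13  87] [284.  190.4]
top brass [374 185  27  16 118] [388.  193.2]
top brass [394 184   5   7  14] [395.9 186.8]
top brass [407 201   5   5  13] [409.2 203.2]
top wood [ 373  172   53   37 1058] [399.7 190.5]
top wood [279 183  10   5  19] [283.5 184.9]
side red [314 170  21  13 139] [323.8 176.8]
side blue [314 196  20  13 126] [322.9 203.6]
side blue [348 264  10   9  48] [352.4 268.5]
side brass [319 161  11  17 134] [324.2 170. ]
side brass [319 186  11   7  62] [323.9 188.9]
side brass [ 326  264   43   66 1540] [346.7 297. ]
side wood [ 327  264   41   65 1627] [346.4 298.6]
```

View pics/c0.png

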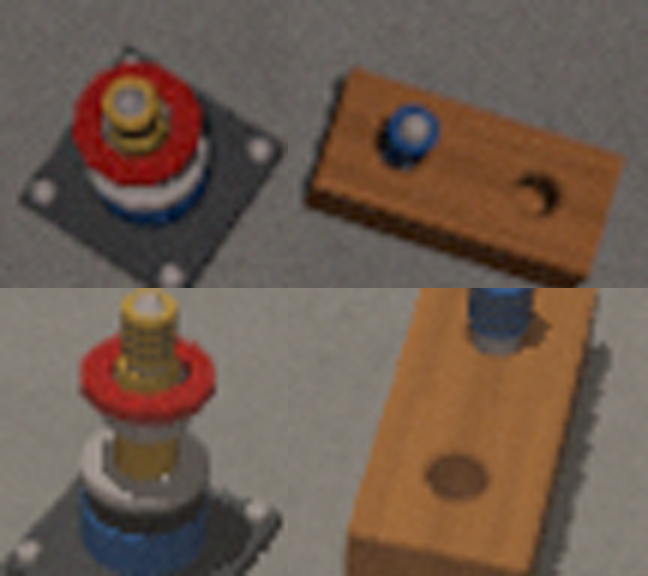

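The crops show the nozzle's white tip at top (284,188) and side (325,163). The plate's four bolt heads are clear in the top view, and the hole is at top (411,192) and side (345,302).

Run:
```python
from h import *
a=load('top0');b=load('side0')
def tri(p,q):
    c1,d1=ray(a,*p);c2,d2=ray(b,*q)
    k=np.linalg.lstsq(np.c_[d1,-d2],c2-c1,rcond=None)[0]; P=c1+k[0]*d1;Q=c2+k[1]*d2
    return ((P+Q)/2).round(4),np.linalg.norm(P-Q).round(4)
T=lambda x,y:(262+x/6-.4,171+y/6-.4); S=lambda x,y:(370+(x-288)/6-.4,160+y/6-.4)
TS=lambda x,y:(300+x/6-.4,161+(y-288)/6-.4); SS=lambda x,y:(317+(x-288)/6-.4,265+(y-252)/6-.4)
print('tip top',onz(a,*T(130,102),.134),'side',onz(b,*TS(152,304),.134),tri(T(130,102),TS(152,304)))
bo=[onz(a,*T(*p),.009) for p in((131,57),(260,150),(170,274),(43,190))]
print('plate',np.mean(bo,0),[np.degrees(np.arctan2(*(p-np.mean(bo,0))[1::-1])).round() for p in bo])
print('lip',tri(T(138,122),TS(148,377)))
print('hole top',onz(a,*S(537,195),.04),'side',onz(b,*SS(457,476),.04),tri(S(537,195),SS(457,476)))
print('spare',onz(a,*S(414,128),.076),onz(a,*S(402,162),.04))
c=[onz(a,*S(*p),.04) for p in((355,68),(622,157),(587,270),(305,190))]
print('stand',np.mean(c,0),np.array(c).round(3))
P=np.mean(bo,0)
for o in (295,262),: print('tumb',onz(a,*o,.04))
print('shaker',onz(a,324,135,.06), 'dish',onz(a,163,202,.02),'dishR',onz(a,187,202,.03))
```

```text
tip top [0.56366643 0.07956003 0.134     ] side [0.56429358 0.0756348  0.134     ] (array([0.5646, 0.0799, 0.1309]), np.float64(0.0002))
plate [0.56688995 0.08051397 0.009     ] [np.float64(11.0), np.float64(-80.0), np.float64(-169.0), np.float64(103.0)]
lip (array([0.5647, 0.0794, 0.0948]), np.float64(0.0018))
hole top [ 0.57960516 -0.25994718  0.04      ] side [ 0.57931749 -0.26098666  0.04      ] (array([ 0.5797, -0.2602,  0.039 ]), np.float64(0.0004))
spare [ 0.60017661 -0.19862058  0.076     ] [ 0.59468728 -0.19923121  0.04      ]
stand [ 0.59078187 -0.22853106  0.04      ] [[ 0.639 -0.179  0.04 ]
 [ 0.598 -0.299  0.04 ]
 [ 0.545 -0.281  0.04 ]
 [ 0.581 -0.155  0.04 ]]
tumb [0.38842827 0.05204216 0.04      ]
shaker [ 0.73557618 -0.02189104  0.06      ] dish [0.55154798 0.41823253 0.02      ] dishR [0.54967911 0.34953691 0.03      ]
```

Emit:
play_rows --plan '[{"wz": 8.33, "gripper": 0.58}, {"wz": 8.33, "gripper": 0.58}, {"wz": 8.33, "gripper": 0.58}, {"wz": 8.33, "gripper": 0.58}, {"wz": 8.33, "gripper": 0.58}, {"wz": 8.33, "gripper": 0.58}, {"wz": 8.33, "gripper": 0.58}, {"wz": 8.33, "gripper": 0.58}, {"x": -1.5, "y": 1.5, "gripper": 0.58}, {"x": -3, "y": 3, "gripper": 0.58}]'

```text
invalid input at $.plan[0]: expected keys x, y, z, wx, wy, wz, gripper
```

Emit:
play_rows --plan '[{"x": 0, "y": 0, "z": 0, "wx": 0, "wy": 0, "wz": 8.33, "gripper": 0.58}, {"x": 0, "y": 0, "z": 0, "wx": 0, "wy": 0, "wz": 8.33, "gripper": 0.58}, {"x": 0, "y": 0, "z": 0, "wx": 0, "wy": 0, "wz": 8.33, "gripper": 0.58}, {"x": 0, "y": 0, "z": 0, "wx": 0, "wy": 0, "wz": 8.33, "gripper": 0.58}, {"x": 0, "y": 0, "z": 0, "wx": 0, "wy": 0, "wz": 8.33, "gripper": 0.58}, {"x": 0, "y": 0, "z": 0, "wx": 0, "wy": 0, "wz": 8.33, "gripper": 0.58}, {"x": 0, "y": 0, "z": 0, "wx": 0, "wy": 0, "wz": 8.33, "gripper": 0.58}, {"x": 0, "y": 0, "z": 0, "wx": 0, "wy": 0, "wz": 8.33, "gripper": 0.58}, {"x": -1.5, "y": 1.5, "z": 0, "wx": 0, "wy": 0, "wz": 0, "gripper": 0.58}, {"x": -3, "y": 3, "z": 0, "wx": 0, "wy": 0, "wz": 0, "gripper": 0.58}]'

```text
time_s: 1.1
eef_pos: [0.2425, 0.4147, 0.2306]
orientation: [-3.141, 0.0, 1.575]
ft_force: [0.2, -0.2, 0.4]
width: 0.0357
finger_force: 0.0
```

Emit:
play_rows --plan '[{"x": -3.3, "y": 3.3, "z": 0, "wx": 0, "wy": 0, "wz": 0, "gripper": 0.58}, {"x": -3.3, "y": 3.3, "z": 0, "wx": 0, "wy": 0, "wz": 0, "gripper": 0.58}, {"x": -3.3, "y": 3.3, "z": 0, "wx": 0, "wy": 0, "wz": 0, "gripper": 0.58}, {"x": -3.3, "y": 3.3, "z": 0, "wx": 0, "wy": 0, "wz": 0, "gripper": 0.58}, {"x": -3.3, "y": 3.3, "z": 0, "wx": 0, "wy": 0, "wz": 0, "gripper": 0.58}, {"x": -3.3, "y": 3.3, "z": 0, "wx": 0, "wy": 0, "wz": 0, "gripper": 0.58}, {"x": -3.3, "y": 3.3, "z": 0, "wx": 0, "wy": 0, "wz": 0, "gripper": 0.58}, {"x": -3.3, "y": 3.3, "z": 0, "wx": 0, "wy": 0, "wz": 0, "gripper": 0.58}, {"x": -3.3, "y": 3.0, "z": 0, "wx": 0, "wy": 0, "wz": 0, "gripper": 0.58}, {"x": -2.0, "y": 2.0, "z": 0, "wx": 0, "wy": 0, "wz": 0, "gripper": 0.58}]'

```text
time_s: 2.1
eef_pos: [0.5587, 0.0942, 0.2305]
orientation: [-3.141, 0.001, 1.568]
ft_force: [0.2, 0.4, 0.1]
width: 0.0359
finger_force: 0.0
```

Run:
```python
from h import *
a=snap('wrist','w1');print(ctrl.get_state()['eef_pos'])
```

```text
[0.56106177 0.09181872 0.23010805]
```

View pics/w1.png

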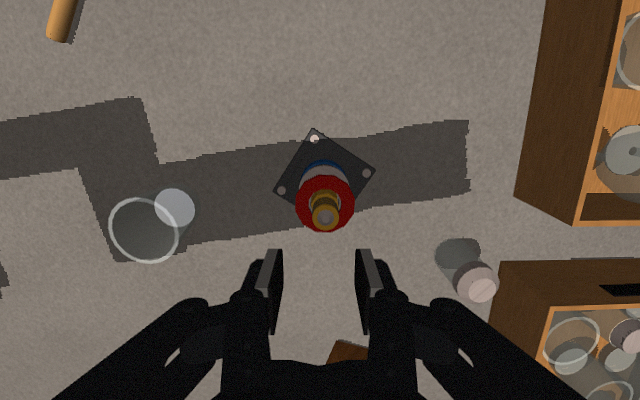

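The wrist view shows the nozzle tip at (325,217), the red lip centred near (325,203), and bolts at (314,139), (366,173) and (281,190).

Run:
```python
from h import *
a=load('w1')
h=cv2.cvtColor(a['pixels'],cv2.COLOR_RGB2HSV)
w=h[...,1]<60; w&=h[...,2]>120
m=np.zeros((400,640),np.uint8);m[205:228,313:338]=w[205:228,313:338]
ys,xs=np.nonzero(m);print('tip px',xs.mean(),ys.mean(),len(xs),onz(a,xs.mean(),ys.mean(),.134))
red=(((h[...,0]<6)|(h[...,0]>174))&(h[...,1]>150)&(h[...,2]>60)).astype(np.uint8)
c=max(cv2.findContours(red,cv2.RETR_EXTERNAL,cv2.CHAIN_APPROX_NONE)[0],key=cv2.contourArea)
e=cv2.fitEllipse(c);print(e)
for z in(.09,.095,.1,.105):
    p=onz(a,*e[0],z);q=onz(a,e[0][0]+e[1][0]/2,e[0][1],z);print(z,p.round(4),2*np.linalg.norm(q-p))
for p in((314,139),(366,173),(281,190)):print(onz(a,*p,.009))
print((onz(a,366,173,.009)+onz(a,281,190,.009))/2)
print(ctrl.get_state()['eef_pos'])
```

```text
tip px nan nan 0 [nan nan nan]
((324.4582214355469, 203.22515869140625), (56.212738037109375, 58.81794738769531), 84.26350402832031)
0.09 [0.565  0.0815 0.09  ] 0.05251675252124625
0.095 [0.5649 0.0831 0.095 ] 0.051585931318659385
0.1 [0.5648 0.0847 0.1   ] 0.05065511011607252
0.105 [0.5647 0.0864 0.105 ] 0.04972428891348589
[0.55444632 0.13136374 0.009     ]
[0.61488967 0.09199654 0.009     ]
[0.51488179 0.07161073 0.009     ]
[0.56488573 0.08180363 0.009     ]
[0.56106177 0.09181872 0.23010805]<stdin>:6: RuntimeWarning: Mean of empty slice.
  ret = ret.dtype.type(ret / rcount)
```

Run:
```python
from h import *
a=load('w1')
print(onz(a,325,217,.134),onz(a,325.5,216,.134))
im=cv2.resize(a['pixels'][160:260,265:385,::-1],None,fx=6,fy=6,interpolation=cv2.INTER_CUBIC);cv2.imwrite('pics/w1c.png',im)
```

```text
[0.56468617 0.08427182 0.134     ] [0.56508212 0.08512315 0.134     ]
```

View pics/w1c.png

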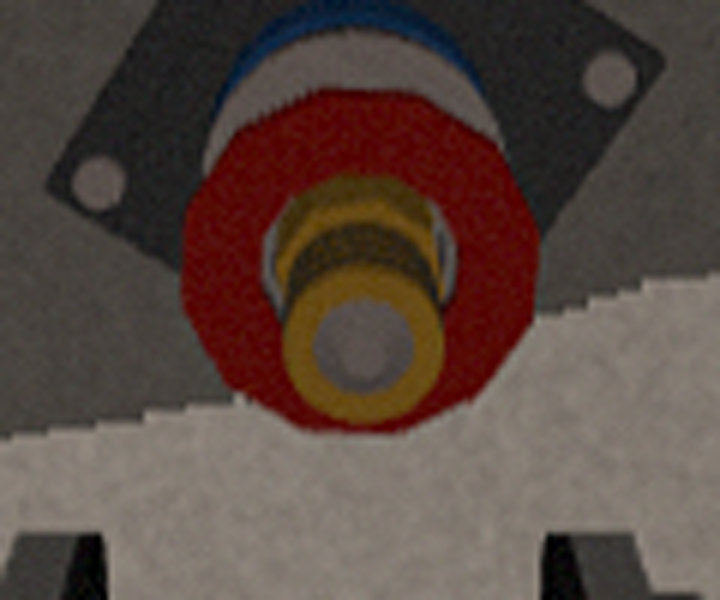

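The tip is at (325.3,217.1), so the post axis is about (0.565, 0.081). I'll align and descend around the nozzle.

Emit:
play_rows --plan '[{"x": -0.5, "y": 0.2, "z": 0, "wx": 0, "wy": 0, "wz": 0, "gripper": 0.58}, {"x": -0.58, "y": 0.2, "z": 0, "wx": 0, "wy": 0, "wz": 0, "gripper": 0.58}, {"x": 0, "y": 0, "z": 2, "wx": 0, "wy": 0, "wz": 0, "gripper": 0.58}, {"x": 0, "y": 0, "z": 2, "wx": 0, "wy": 0, "wz": 0, "gripper": 0.58}, {"x": 0, "y": 0, "z": 2, "wx": 0, "wy": 0, "wz": 0, "gripper": 0.58}, {"x": 0, "y": 0, "z": 2, "wx": 0, "wy": 0, "wz": 0, "gripper": 0.58}, {"x": 0, "y": 0, "z": 1, "wx": 0, "wy": 0, "wz": 0, "gripper": 0.58}, {"x": 0, "y": 0, "z": 1, "wx": 0, "wy": 0, "wz": 0, "gripper": 0.58}, {"x": 0, "y": 0, "z": 0.5, "wx": 0, "wy": 0, "wz": 0, "gripper": 0.58}, {"x": 0, "y": 0, "z": 0, "wx": 0, "wy": 0, "wz": 0, "gripper": 0.58}]'

```text
time_s: 3.15
eef_pos: [0.561, 0.0864, 0.1261]
orientation: [-3.141, 0.0, 1.571]
ft_force: [0.3, 0.4, -0.0]
width: 0.0356
finger_force: 0.0
```

Run:
```python
from h import *
w=snap('wrist','w2')
s=snap('side','s2');t=snap('top','t2');st=ctrl.get_state();print(st['eef_pos'],st['ft_force'])
k=lambda s,u,v,w,f: cv2.resize(s['pixels'][v-w:v+w,u-w:u+w,::-1],(f,f),interpolation=cv2.INTER_CUBIC)
cv2.imwrite('pics/c2.png',np.hstack([k(s,324,170,25,380),cv2.resize(w['pixels'][200:400,220:420,::-1],(380,380))]))
print(proj(w,[st['eef_pos']]))
```

```text
[0.56185121 0.08627703 0.12718792] [0.22203548 0.10868935 0.53058332]
[[318.43005429 267.41669148]]
```

View pics/c2.png

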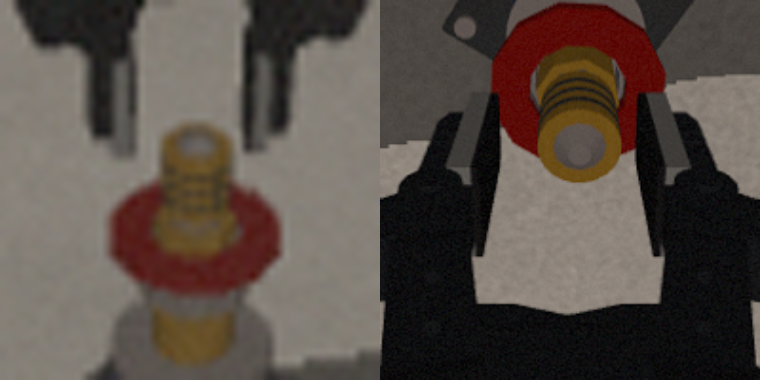

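The fingers straddle the nozzle, which sits about 3 mm to the +x side. In the wrist view its tip is at (325,276) and the projected TCP is at (318,267).

Run:
```python
from h import *
w=load('w2')
print(ctrl.get_state()['eef_pos'])
print('tip',onz(w,325.1,276,.134))
h=cv2.cvtColor(w['pixels'],cv2.COLOR_RGB2HSV)
# bolt seen
print('bolt',onz(w,220+85/1.9,200+27/1.9,.009))
print('lip L/R at .094',onz(w,220+112/1.9,240,.094),onz(w,220+285/1.9,240,.094))
# TCP-relative calibration: finger tip ends pads
print('fingers mid',onz(w,220+(567-380)/1.9,249,.13))
```

```text
[0.56185121 0.08627703 0.12718792]
tip [0.56505141 0.08548628 0.134     ]
bolt [0.51523412 0.0713184  0.009     ]
lip L/R at .094 [0.53821893 0.08595607 0.094     ] [0.59268647 0.08599019 0.094     ]
fingers mid [0.56184146 0.09781778 0.13      ]
```

Emit:
play_rows --plan '[{"x": -0.13, "y": 0.2, "z": 0, "wx": 0, "wy": 0, "wz": 0, "gripper": 0.58}, {"x": -0.14, "y": 0.2, "z": 0, "wx": 0, "wy": 0, "wz": 0, "gripper": 0.58}, {"x": 0, "y": 0, "z": 0.4, "wx": 0, "wy": 0, "wz": 0, "gripper": 0.58}, {"x": 0, "y": 0, "z": 0.5, "wx": 0, "wy": 0, "wz": 0, "gripper": 0.58}, {"x": 0, "y": 0, "z": 0.5, "wx": 0, "wy": 0, "wz": 0, "gripper": 0.58}, {"x": 0, "y": 0, "z": 0.3, "wx": 0, "wy": 0, "wz": 0, "gripper": 0.58}, {"x": 0, "y": 0, "z": 0.2, "wx": 0, "wy": 0, "wz": 0, "gripper": 0.58}, {"x": 0, "y": 0, "z": 0.1, "wx": 0, "wy": 0, "wz": 0, "gripper": 0.58}, {"x": 0, "y": 0, "z": 0, "wx": 0, "wy": 0, "wz": 0, "gripper": 0.58}, {"x": 0, "y": 0, "z": 0, "wx": 0, "wy": 0, "wz": 0, "gripper": 0.58}]'

```text
time_s: 4.3
eef_pos: [0.5654, 0.0835, 0.1065]
orientation: [3.141, -0.0, 1.571]
ft_force: [0.2, -0.2, 0.2]
width: 0.0358
finger_force: 0.0
```

Emit:
play_rows --plan '[{"x": 0, "y": 0, "z": 0.1, "wx": 0, "wy": 0, "wz": 0, "gripper": 0.58}, {"x": 0, "y": 0, "z": 0.1, "wx": 0, "wy": 0, "wz": 0, "gripper": 0.58}, {"x": 0, "y": 0, "z": 0.1, "wx": 0, "wy": 0, "wz": 0, "gripper": 0.58}, {"x": 0, "y": 0, "z": 0.1, "wx": 0, "wy": 0, "wz": 0, "gripper": 0.58}, {"x": 0, "y": 0, "z": 0.1, "wx": 0, "wy": 0, "wz": 0, "gripper": 0.58}, {"x": 0, "y": 0, "z": 0.1, "wx": 0, "wy": 0, "wz": 0, "gripper": 0.58}, {"x": 0, "y": 0, "z": 0.1, "wx": 0, "wy": 0, "wz": 0, "gripper": 0.58}, {"x": 0, "y": 0, "z": 0.1, "wx": 0, "wy": 0, "wz": 0, "gripper": 0.58}, {"x": 0, "y": 0, "z": 0, "wx": 0, "wy": 0, "wz": 0, "gripper": 0.58}, {"x": 0, "y": 0, "z": 0, "wx": 0, "wy": 0, "wz": 0, "gripper": 0.58}]'

```text
time_s: 5.3
eef_pos: [0.5652, 0.0835, 0.0983]
orientation: [-3.142, 0.0, 1.571]
ft_force: [-0.0, 0.2, -0.2]
width: 0.0356
finger_force: 0.0
```

Emit:
play_rows --plan '[{"x": 0, "y": 0, "z": 0.1, "wx": 0, "wy": 0, "wz": 0, "gripper": 0.58}, {"x": 0, "y": 0, "z": 0.1, "wx": 0, "wy": 0, "wz": 0, "gripper": 0.58}, {"x": 0, "y": 0, "z": 0.1, "wx": 0, "wy": 0, "wz": 0, "gripper": 0.58}, {"x": 0, "y": 0, "z": 0.1, "wx": 0, "wy": 0, "wz": 0, "gripper": 0.58}, {"x": 0, "y": 0, "z": 0.1, "wx": 0, "wy": 0, "wz": 0, "gripper": 0.58}, {"x": 0, "y": 0, "z": 0.1, "wx": 0, "wy": 0, "wz": 0, "gripper": 0.58}, {"x": 0, "y": 0, "z": 0.1, "wx": 0, "wy": 0, "wz": 0, "gripper": 0.58}, {"x": 0, "y": 0, "z": 0.1, "wx": 0, "wy": 0, "wz": 0, "gripper": 0.58}, {"x": 0, "y": 0, "z": 0, "wx": 0, "wy": 0, "wz": 0, "gripper": 0.58}, {"x": 0, "y": 0, "z": 0, "wx": 0, "wy": 0, "wz": 0, "gripper": 0.58}]'

```text
time_s: 6.3
eef_pos: [0.5654, 0.0835, 0.0915]
orientation: [3.141, -0.0, 1.571]
ft_force: [-2.4, 0.3, 5.8]
width: 0.0362
finger_force: 3.4
```

Emit:
play_rows --plan '[{"x": 0, "y": 0, "z": 0.1, "wx": 0, "wy": 0, "wz": 0, "gripper": 0.58}, {"x": 0, "y": 0, "z": 0.1, "wx": 0, "wy": 0, "wz": 0, "gripper": 0.58}, {"x": 0, "y": 0, "z": 0.1, "wx": 0, "wy": 0, "wz": 0, "gripper": 0.58}, {"x": 0, "y": 0, "z": 0.1, "wx": 0, "wy": 0, "wz": 0, "gripper": 0.58}, {"x": 0, "y": 0, "z": 0.1, "wx": 0, "wy": 0, "wz": 0, "gripper": 0.58}, {"x": 0, "y": 0, "z": 0.1, "wx": 0, "wy": 0, "wz": 0, "gripper": 0.58}, {"x": 0, "y": 0, "z": 0.1, "wx": 0, "wy": 0, "wz": 0, "gripper": 0.58}, {"x": 0, "y": 0, "z": 0.1, "wx": 0, "wy": 0, "wz": 0, "gripper": 0.58}, {"x": 0, "y": 0, "z": 0, "wx": 0, "wy": 0, "wz": 0, "gripper": 0.58}, {"x": 0, "y": 0, "z": 0, "wx": 0, "wy": 0, "wz": 0, "gripper": 0.58}]'

```text
time_s: 7.3
eef_pos: [0.5655, 0.0835, 0.085]
orientation: [3.14, -0.0, 1.571]
ft_force: [-4.2, -0.1, 14.8]
width: 0.0358
finger_force: 7.3
```

Run:
```python
from h import *
w=snap('wrist','w3')
s=snap('side','s3');st=ctrl.get_state();print(st['eef_pos'],st['ft_force'],st['wrist_torque'],st['width'])
k=lambda s,u,v,w,f: cv2.resize(s['pixels'][v-w:v+w,u-w:u+w,::-1],(f,f),interpolation=cv2.INTER_CUBIC)
cv2.imwrite('pics/c3.png',np.hstack([k(s,324,170,25,380),cv2.resize(w['pixels'][200:400,220:420,::-1],(380,380))]))
```

```text
[0.56553874 0.08351139 0.08500004] [-4.12304778 -0.69818005 14.40128711] [-0.20685408  1.29229876 -0.00777527] 0.035828000433539536
```

View pics/c3.png

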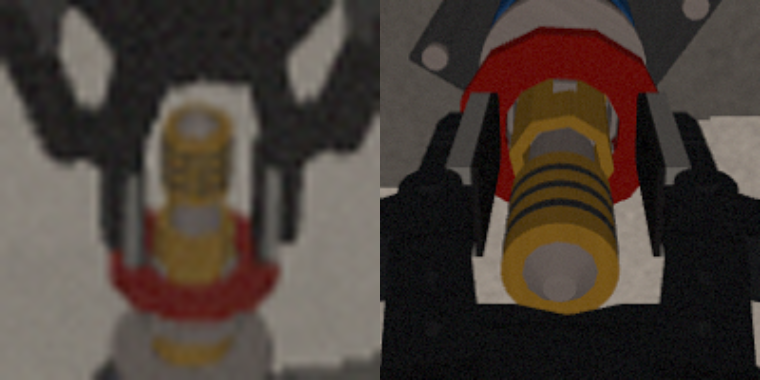

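The nozzle has popped up: bare steel shank shows between the mouth and the grip at side-crop (195,215). Next I'll let go of the sleeve by rising to grip height.

Emit:
play_rows --plan '[{"x": 0, "y": 0, "z": -0.2, "wx": 0, "wy": 0, "wz": 0, "gripper": 0.58}, {"x": 0, "y": 0, "z": -0.2, "wx": 0, "wy": 0, "wz": 0, "gripper": 0.58}, {"x": 0, "y": 0, "z": -0.2, "wx": 0, "wy": 0, "wz": 0, "gripper": 0.58}, {"x": 0, "y": 0, "z": -0.3, "wx": 0, "wy": 0, "wz": 0, "gripper": 0.58}, {"x": 0, "y": 0, "z": -0.5, "wx": 0, "wy": 0, "wz": 0, "gripper": 0.58}, {"x": 0, "y": 0, "z": -0.5, "wx": 0, "wy": 0, "wz": 0, "gripper": 0.58}, {"x": 0, "y": 0, "z": -0.5, "wx": 0, "wy": 0, "wz": 0, "gripper": 0.58}, {"x": 0, "y": 0, "z": -0.3, "wx": 0, "wy": 0, "wz": 0, "gripper": 0.58}, {"x": 0, "y": 0, "z": 0, "wx": 0, "wy": 0, "wz": 0, "gripper": 0.58}, {"x": 0, "y": 0, "z": 0, "wx": 0, "wy": 0, "wz": 0, "gripper": 0.58}]'

```text
time_s: 8.4
eef_pos: [0.5652, 0.0834, 0.1093]
orientation: [-3.142, 0.0, 1.571]
ft_force: [-0.0, -0.9, -0.3]
width: 0.0355
finger_force: 0.0
```

Run:
```python
from h import *
w=snap('wrist','w4');st=ctrl.get_state();print(st['eef_pos'],st['ft_force'])
h=cv2.cvtColor(w['pixels'],cv2.COLOR_RGB2HSV)
m=((h[...,0]>14)&(h[...,0]<30)&(h[...,1]>120)&(h[...,2]>40)).astype(np.uint8)
m[:,:250]=0;m[:,400:]=0;m[:200]=0
ys,xs=np.nonzero(m)
for v in range(ys.min(),ys.max(),8):
    r=xs[ys==v];print(v,r.min() if len(r) else 0,r.max() if len(r) else 0,end=' | ')
# dark finger inner edges on row
print()
for v in (260,280,300): print(v,''.join('#' if x<45 else '.' for x in w['pixels'][v,240:400:2].max(1)))
```

```text
[0.56514277 0.08344513 0.10912726] [ 0.266281   -0.50287402  0.69088999]
227 311 311 | 235 297 335 | 243 295 337 | 251 293 338 | 259 293 339 | 267 295 338 | 275 294 338 | 283 292 339 | 291 291 340 | 299 290 341 | 307 290 341 | 315 295 336 | 323 307 324 | 
260 ........####......####...........####...###...............####.....####.........
280 ..#######......#######......#..................##.........#######......######...
300 #####################......................................#####################
```

Run:
```python
from h import *
w=load('w4')
print(onz(w,315.5,301,.141),onz(w,290,303,.139),onz(w,341,303,.139)); print(proj(w,[[.5652,.0834,.1093],[.5652,.0834,.1283],[.5652,.0834,.1393],[.5652,.0834,.1443]]))
```

```text
[0.56492896 0.08528763 0.141     ] [0.55433574 0.08287967 0.139     ] [0.57547176 0.08288879 0.139     ]
[[316.60141333 266.3041944 ]
 [316.3686126  287.51258968]
 [316.20536538 302.41276509]
 [316.12253886 309.98170029]]
```

Emit:
play_rows --plan '[{"x": 0.05, "y": -0.08, "z": 0, "wx": 0, "wy": 0, "wz": 0, "gripper": 0.6}, {"x": 0, "y": 0, "z": 0, "wx": 0, "wy": 0, "wz": 0, "gripper": 0.65}, {"x": 0, "y": 0, "z": 0, "wx": 0, "wy": 0, "wz": 0, "gripper": 0.7}, {"x": 0, "y": 0, "z": 0, "wx": 0, "wy": 0, "wz": 0, "gripper": 0.75}, {"x": 0, "y": 0, "z": 0, "wx": 0, "wy": 0, "wz": 0, "gripper": 0.8}, {"x": 0, "y": 0, "z": 0, "wx": 0, "wy": 0, "wz": 0, "gripper": 0.9}, {"x": 0, "y": 0, "z": 0, "wx": 0, "wy": 0, "wz": 0, "gripper": 1}, {"x": 0, "y": 0, "z": 0, "wx": 0, "wy": 0, "wz": 0, "gripper": 1}, {"x": 0, "y": 0, "z": 0, "wx": 0, "wy": 0, "wz": 0, "gripper": 1}, {"x": 0, "y": 0, "z": 0, "wx": 0, "wy": 0, "wz": 0, "gripper": 1}]'

```text
time_s: 9.45
eef_pos: [0.5642, 0.084, 0.1093]
orientation: [-3.141, -0.0, 1.571]
ft_force: [-2.0, 0.0, 1.4]
width: 0.0203
finger_force: 58.6
```

Emit:
play_rows --plan '[{"x": 0, "y": -0.04, "z": -0.05, "wx": 0, "wy": 0, "wz": 0, "gripper": 1}, {"x": 0, "y": 0, "z": -0.05, "wx": 0, "wy": 0, "wz": 0, "gripper": 1}, {"x": 0, "y": 0, "z": -0.1, "wx": 0, "wy": 0, "wz": 0, "gripper": 1}, {"x": 0, "y": 0, "z": -0.1, "wx": 0, "wy": 0, "wz": 0, "gripper": 1}, {"x": 0, "y": 0, "z": -0.1, "wx": 0, "wy": 0, "wz": 0, "gripper": 1}, {"x": 0, "y": 0, "z": -0.1, "wx": 0, "wy": 0, "wz": 0, "gripper": 1}, {"x": 0, "y": 0, "z": 0, "wx": 0, "wy": 0, "wz": 0, "gripper": 1}, {"x": 0, "y": 0, "z": 0, "wx": 0, "wy": 0, "wz": 0, "gripper": 1}, {"x": 0, "y": 0, "z": 0, "wx": 0, "wy": 0, "wz": 0, "gripper": 1}, {"x": 0, "y": 0, "z": 0, "wx": 0, "wy": 0, "wz": 0, "gripper": 1}]'

```text
time_s: 10.45
eef_pos: [0.5639, 0.0839, 0.1143]
orientation: [-3.141, 0.0, 1.571]
ft_force: [-0.2, 0.9, -7.9]
width: 0.0204
finger_force: 59.2
```

Force is 7.9 N and the nozzle is sliding out. I'll continue pulling.

Emit:
play_rows --plan '[{"x": 0, "y": 0, "z": -0.1, "wx": 0, "wy": 0, "wz": 0, "gripper": 1}, {"x": 0, "y": 0, "z": -0.15, "wx": 0, "wy": 0, "wz": 0, "gripper": 1}, {"x": 0, "y": 0, "z": -0.15, "wx": 0, "wy": 0, "wz": 0, "gripper": 1}, {"x": 0, "y": 0, "z": -0.15, "wx": 0, "wy": 0, "wz": 0, "gripper": 1}, {"x": 0, "y": 0, "z": -0.15, "wx": 0, "wy": 0, "wz": 0, "gripper": 1}, {"x": 0, "y": 0, "z": -0.15, "wx": 0, "wy": 0, "wz": 0, "gripper": 1}, {"x": 0, "y": 0, "z": -0.15, "wx": 0, "wy": 0, "wz": 0, "gripper": 1}, {"x": 0, "y": 0, "z": -0.15, "wx": 0, "wy": 0, "wz": 0, "gripper": 1}, {"x": 0, "y": 0, "z": -0.15, "wx": 0, "wy": 0, "wz": 0, "gripper": 1}, {"x": 0, "y": 0, "z": -0.1, "wx": 0, "wy": 0, "wz": 0, "gripper": 1}]'

```text
time_s: 11.45
eef_pos: [0.5641, 0.084, 0.1284]
orientation: [3.142, -0.0, 1.571]
ft_force: [0.4, -0.9, -1.0]
width: 0.0204
finger_force: 60.3
```

Emit:
play_rows --plan '[{"x": 0, "y": 0, "z": -0.15, "wx": 0, "wy": 0, "wz": 0, "gripper": 1}, {"x": 0, "y": 0, "z": -0.15, "wx": 0, "wy": 0, "wz": 0, "gripper": 1}, {"x": 0, "y": 0, "z": -0.15, "wx": 0, "wy": 0, "wz": 0, "gripper": 1}, {"x": 0, "y": 0, "z": -0.15, "wx": 0, "wy": 0, "wz": 0, "gripper": 1}, {"x": 0, "y": 0, "z": -0.15, "wx": 0, "wy": 0, "wz": 0, "gripper": 1}, {"x": 0, "y": 0, "z": -0.15, "wx": 0, "wy": 0, "wz": 0, "gripper": 1}, {"x": 0, "y": 0, "z": -0.15, "wx": 0, "wy": 0, "wz": 0, "gripper": 1}, {"x": 0, "y": 0, "z": -0.15, "wx": 0, "wy": 0, "wz": 0, "gripper": 1}, {"x": 0, "y": 0, "z": -0.15, "wx": 0, "wy": 0, "wz": 0, "gripper": 1}, {"x": 0, "y": 0, "z": -0.15, "wx": 0, "wy": 0, "wz": 0, "gripper": 1}]'

```text
time_s: 12.45
eef_pos: [0.5641, 0.084, 0.1434]
orientation: [3.142, 0.0, 1.571]
ft_force: [0.1, -0.2, -0.2]
width: 0.02
finger_force: 60.3
```

Emit:
play_rows --plan '[{"x": 0, "y": 0, "z": -1, "wx": 0, "wy": 0, "wz": 0, "gripper": 1}, {"x": 0, "y": 0, "z": -1, "wx": 0, "wy": 0, "wz": 0, "gripper": 1}, {"x": -1, "y": 0, "z": -1, "wx": 0, "wy": 0, "wz": 0, "gripper": 1}, {"x": -2, "y": 0.2, "z": 0, "wx": 0, "wy": 0, "wz": 0, "gripper": 1}, {"x": -2.5, "y": 0.2, "z": 0, "wx": 0, "wy": 0, "wz": 0, "gripper": 1}, {"x": -2.5, "y": 0.2, "z": 0, "wx": 0, "wy": 0, "wz": 0, "gripper": 1}, {"x": -2.5, "y": 0.2, "z": 0, "wx": 0, "wy": 0, "wz": 0, "gripper": 1}, {"x": -2.5, "y": 0.2, "z": 0, "wx": 0, "wy": 0, "wz": 0, "gripper": 1}, {"x": -2.5, "y": 0.2, "z": 0, "wx": 0, "wy": 0, "wz": 0, "gripper": 1}, {"x": -2.5, "y": 0.2, "z": 0, "wx": 0, "wy": 0, "wz": 0, "gripper": 1}]'

```text
time_s: 13.45
eef_pos: [0.5782, -0.0979, 0.1745]
orientation: [3.14, 0.001, 1.57]
ft_force: [0.3, 0.0, -1.2]
width: 0.0201
finger_force: 60.3
```

Emit:
play_rows --plan '[{"x": -2.5, "y": 0.2, "z": 0, "wx": 0, "wy": 0, "wz": 0, "gripper": 1}, {"x": -2.5, "y": 0, "z": 0, "wx": 0, "wy": 0, "wz": 0, "gripper": 1}, {"x": -2.5, "y": 0, "z": 0, "wx": 0, "wy": 0, "wz": 0, "gripper": 1}, {"x": -2.5, "y": 0, "z": 0, "wx": 0, "wy": 0, "wz": 0, "gripper": 1}, {"x": -2, "y": 0, "z": 0, "wx": 0, "wy": 0, "wz": 0, "gripper": 1}, {"x": -2, "y": 0, "z": 0, "wx": 0, "wy": 0, "wz": 0, "gripper": 1}, {"x": -1.4, "y": 0, "z": 0, "wx": 0, "wy": 0, "wz": 0, "gripper": 1}, {"x": -1, "y": 0, "z": 0, "wx": 0, "wy": 0, "wz": 0, "gripper": 1}, {"x": 0, "y": 0, "z": 0, "wx": 0, "wy": 0, "wz": 0, "gripper": 1}, {"x": 0, "y": 0, "z": 0, "wx": 0, "wy": 0, "wz": 0, "gripper": 1}]'

```text
time_s: 14.45
eef_pos: [0.58, -0.2596, 0.1732]
orientation: [-3.141, -0.001, 1.571]
ft_force: [0.7, -0.2, -1.4]
width: 0.0204
finger_force: 60.3
```

Run:
```python
from h import *
w=snap('wrist','w5')
s=snap('side','s5');t=snap('top','t5');st=ctrl.get_state();print(st['eef_pos'],st['ft_force'],st['orientation'])
im=np.hstack([cv2.resize(s['pixels'][140:340,260:440,::-1],(360,400),interpolation=cv2.INTER_CUBIC),cv2.resize(w['pixels'][200:400,220:420,::-1],(400,400))])
cv2.imwrite('pics/c5.png',im);print(proj(s,[st['eef_pos']]),proj(w,[st['eef_pos']]))
```

```text
[ 0.58013972 -0.25905308  0.17332164] [ 0.72881076  0.14765554 -1.3086968 ] [-3.14136052e+00 -3.05473136e-04  1.57206322e+00]
[[348.98371136 255.88721646]] [[316.97554967 265.23264448]]
```

View pics/c5.png

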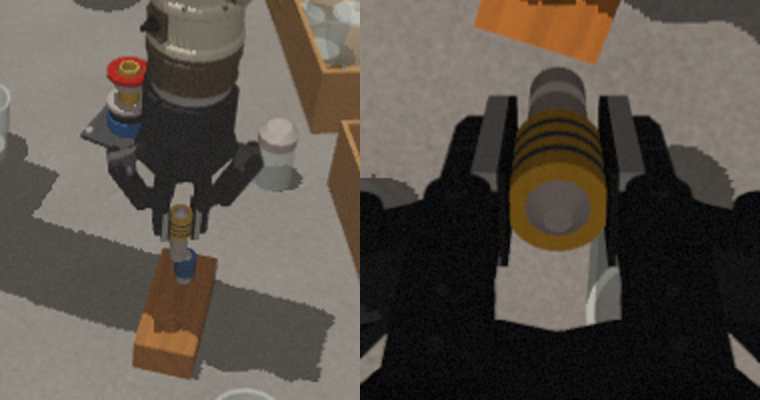

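The nozzle is held upright, and the lip on the post is back up. In the wrist view the nozzle tip is at (319,302); in the side view it is at (350,247) with its foot near (350,268).

Run:
```python
from h import *
w=load('w5');s=load('s5');t=load('t5')
E=np.array([.5801,-.2592,.1733])
print('wrist tip rel',onz(w,319,302.5,E[2]+.0337)-E,'pre-edge foot',onz(w,317.5,233.7,E[2]-.030)-E)
print('side tip rel',onz(s,350,246.3,E[2]+.0337)-E)
print('side hole proj', proj(s,[[.58,-.26,.04]]), 'top', proj(t,[[.58,-.26,.04]]))
for nm,i in(('s',s),('t',t)):
    h=cv2.cvtColor(i['pixels'],cv2.COLOR_RGB2HSV)
    m=((h[...,0]>16)&(h[...,0]<30)&(h[...,1]>110)&(h[...,2]>40)).astype(np.uint8)
    N,l,st,c=cv2.connectedComponentsWithStats(m)
    for k in range(1,N):
        if st[k,4]>15 and 340<c[k][0]<430 and 150<c[k][1]<270: print(nm,st[k],c[k].round(1))
c=cv2.resize(s['pixels'][232:332,310:390,::-1],None,fx=5,fy=5,interpolation=cv2.INTER_CUBIC)
d=cv2.resize(load('s5')['pixels'][140:215,285:345,::-1],None,fx=5,fy=5,interpolation=cv2.INTER_CUBIC); d=cv2.copyMakeBorder(d,0,500-d.shape[0],0,0,cv2.BORDER_CONSTANT)
cv2.imwrite('pics/c6.png',np.hstack([c,d]))
```

```text
wrist tip rel [0.00100426 0.00210864 0.0337    ] pre-edge foot [ 0.00021284  0.00425149 -0.03      ]
side tip rel [-0.00111312 -0.00814045  0.0337    ]
side hole proj [[345.05372892 301.5164492 ]] top [[411.11290007 191.95989051]]
s [345 243  12  17 121] [350.1 251.5]
```

View pics/c6.png

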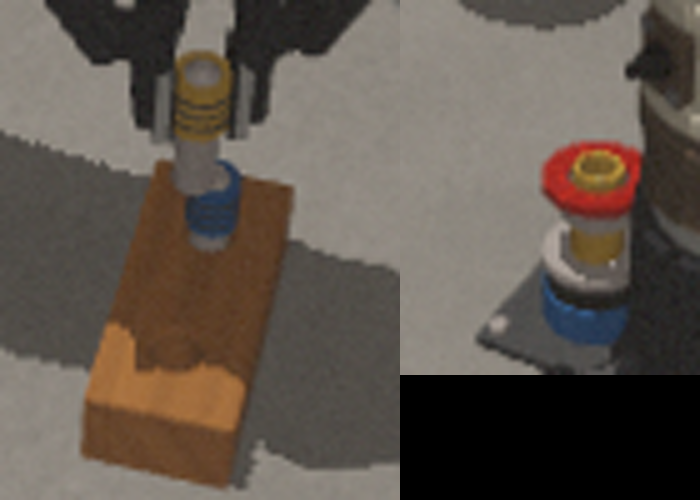

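The side crop puts the nozzle tip at (350.6,246.2), and the mouth is empty with the lip forward. The cameras disagree by a few mm in y, so I'll back off in -y and lower, so the wrist camera sees the hole next to the nozzle.

Emit:
play_rows --plan '[{"x": -1, "y": 0, "z": 0.5, "wx": 0, "wy": 0, "wz": 0, "gripper": 1}, {"x": -1, "y": 0, "z": 1, "wx": 0, "wy": 0, "wz": 0, "gripper": 1}, {"x": -1, "y": 0, "z": 1, "wx": 0, "wy": 0, "wz": 0, "gripper": 1}, {"x": -1, "y": 0, "z": 1, "wx": 0, "wy": 0, "wz": 0, "gripper": 1}, {"x": -0.5, "y": 0, "z": 1, "wx": 0, "wy": 0, "wz": 0, "gripper": 1}, {"x": 0, "y": 0, "z": 1, "wx": 0, "wy": 0, "wz": 0, "gripper": 1}, {"x": 0, "y": 0, "z": 1, "wx": 0, "wy": 0, "wz": 0, "gripper": 1}, {"x": 0, "y": 0, "z": 0.5, "wx": 0, "wy": 0, "wz": 0, "gripper": 1}, {"x": 0, "y": 0, "z": 0, "wx": 0, "wy": 0, "wz": 0, "gripper": 1}, {"x": 0, "y": 0, "z": 0, "wx": 0, "wy": 0, "wz": 0, "gripper": 1}]'

```text
time_s: 15.6
eef_pos: [0.5803, -0.3048, 0.1036]
orientation: [3.141, 0.0, 1.571]
ft_force: [0.1, -0.2, -1.0]
width: 0.0203
finger_force: 60.3
```

Run:
```python
from h import *
w=snap('wrist','w6');s=snap('side','s6');st=ctrl.get_state();print(st['eef_pos'],st['ft_force'],st['orientation'])
print(proj(w,[[.58,-.26,.04],st['eef_pos']]))
a=cv2.resize(w['pixels'][60:330,200:440,::-1],None,fx=2.2,fy=2.2,interpolation=cv2.INTER_CUBIC)
b=cv2.resize(s['pixels'][225:345,315:375,::-1],(0,0),fx=4.5,fy=4.5,interpolation=cv2.INTER_CUBIC)
h=max(a.shape[0],b.shape[0]);p=lambda i:cv2.copyMakeBorder(i,0,h-i.shape[0],0,0,cv2.BORDER_CONSTANT)
cv2.imwrite('pics/c7.png',np.hstack([p(a),p(b)]));print(a.shape,b.shape)
```

```text
[ 0.58059337 -0.30502368  0.10414449] [-0.09067041 -0.32372085 -1.09478271] [3.14025113e+00 7.01382078e-04 1.57108583e+00]
[[316.65581255 155.93035818]
 [317.29195956 267.22354904]]
(594, 528, 3) (540, 270, 3)
```

View pics/c7.png

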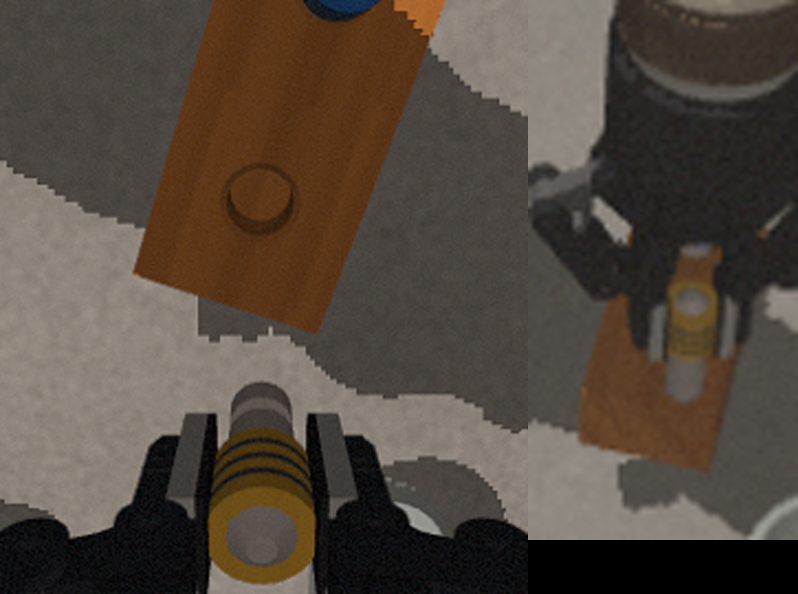

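The wrist crop gives the hole centre at (318.2,150.7), the nozzle foot's far edge at (319,233.5) and the nozzle tip at (319,303).

Run:
```python
from h import *
w=load('w6');E=np.array([.5804,-.3049,.1038])
u=lambda x,y:(200+x/2.2-.3,60+y/2.2-.3)
H=onz(w,*u(260.5,200),.04);print('hole',H)
print('hole L/R',onz(w,*u(222,200),.04),onz(w,*u(299,200),.04),'N/S',onz(w,*u(260,163),.04)[1],onz(w,*u(260,237),.04)[1])
for d in(0,-.004):
    print(d,'tip',onz(w,*u(262,534),E[2]+.0337+d),'foot far edge',onz(w,*u(262,382),E[2]-.0303+d)-[0,.008,0], 'footLR',onz(w,*u(231,400),E[2]-.0303+d)[0],onz(w,*u(293,400),E[2]-.0303+d)[0])
    print(' grip ring outer: L,R',onz(w,*u(208,530),E[2]+.0297+d)[0],onz(w,*u(316,530),E[2]+.0297+d)[0],' cone/grip bottom(near) edge',onz(w,*u(262,584),E[2]+.0297+d)[1]+.011)
```

```text
hole [ 0.58094104 -0.25654511  0.04      ]
hole L/R [ 0.56964422 -0.25654893  0.04      ] [ 0.59223847 -0.25653207  0.04      ] N/S -0.24584037602989725 -0.26757818844009457
0 tip [ 0.58129268 -0.30203666  0.1375    ] foot far edge [ 0.58138138 -0.30791355  0.0735    ] footLR 0.5730483770924254 0.5897267914746851
 grip ring outer: L,R 0.5711761251561832 0.591426474833215  cone/grip bottom(near) edge -0.305318757184666
-0.004 tip [ 0.58130158 -0.30488607  0.1335    ] foot far edge [ 0.58138903 -0.30965163  0.0695    ] footLR 0.5728619401542376 0.5899288207735504
 grip ring outer: L,R 0.5708225512567742 0.5917978361532434  cone/grip bottom(near) edge -0.3085774379486502
```

Emit:
play_rows --plan '[{"x": 1, "y": -0.05, "z": 0, "wx": 0, "wy": 0, "wz": 0, "gripper": 1}, {"x": 1.5, "y": 0, "z": 0, "wx": 0, "wy": 0, "wz": 0, "gripper": 1}, {"x": 1.5, "y": 0, "z": 0, "wx": 0, "wy": 0, "wz": 0, "gripper": 1}, {"x": 0.8, "y": 0, "z": 0, "wx": 0, "wy": 0, "wz": 0, "gripper": 1}, {"x": 0.4, "y": 0, "z": 0, "wx": 0, "wy": 0, "wz": 0, "gripper": 1}, {"x": 0, "y": 0, "z": 0.6, "wx": 0, "wy": 0, "wz": 0, "gripper": 1}, {"x": 0, "y": 0, "z": 0.8, "wx": 0, "wy": 0, "wz": 0, "gripper": 1}, {"x": 0, "y": 0, "z": 0.6, "wx": 0, "wy": 0, "wz": 0, "gripper": 1}, {"x": 0, "y": 0, "z": 0.3, "wx": 0, "wy": 0, "wz": 0, "gripper": 1}, {"x": 0, "y": 0, "z": 0, "wx": 0, "wy": 0, "wz": 0, "gripper": 1}]'

```text
time_s: 16.7
eef_pos: [0.5788, -0.2532, 0.0791]
orientation: [-3.14, -0.001, 1.57]
ft_force: [0.5, 0.5, -1.4]
width: 0.0202
finger_force: 60.3
```

Emit:
play_rows --plan '[{"x": 0, "y": 0, "z": 0.1, "wx": 0, "wy": 0, "wz": 0, "gripper": 1}, {"x": 0, "y": 0, "z": 0.1, "wx": 0, "wy": 0, "wz": 0, "gripper": 1}, {"x": 0, "y": 0, "z": 0.1, "wx": 0, "wy": 0, "wz": 0, "gripper": 1}, {"x": 0, "y": 0, "z": 0.1, "wx": 0, "wy": 0, "wz": 0, "gripper": 1}, {"x": 0, "y": 0, "z": 0.1, "wx": 0, "wy": 0, "wz": 0, "gripper": 1}, {"x": 0, "y": 0, "z": 0.1, "wx": 0, "wy": 0, "wz": 0, "gripper": 1}, {"x": 0, "y": 0, "z": 0.1, "wx": 0, "wy": 0, "wz": 0, "gripper": 1}, {"x": 0, "y": 0, "z": 0.1, "wx": 0, "wy": 0, "wz": 0, "gripper": 1}, {"x": 0, "y": 0, "z": 0, "wx": 0, "wy": 0, "wz": 0, "gripper": 1}, {"x": 0, "y": 0, "z": 0, "wx": 0, "wy": 0, "wz": 0, "gripper": 1}]'

```text
time_s: 17.7
eef_pos: [0.5795, -0.253, 0.0723]
orientation: [-3.141, -0.0, 1.571]
ft_force: [0.2, 0.3, -1.4]
width: 0.0202
finger_force: 60.3
```

Emit:
play_rows --plan '[{"x": 0, "y": 0, "z": 0.1, "wx": 0, "wy": 0, "wz": 0, "gripper": 1}, {"x": 0, "y": 0, "z": 0.1, "wx": 0, "wy": 0, "wz": 0, "gripper": 1}, {"x": 0, "y": 0, "z": 0.1, "wx": 0, "wy": 0, "wz": 0, "gripper": 1}, {"x": 0, "y": 0, "z": 0.1, "wx": 0, "wy": 0, "wz": 0, "gripper": 1}, {"x": 0, "y": 0, "z": 0.1, "wx": 0, "wy": 0, "wz": 0, "gripper": 1}, {"x": 0, "y": 0, "z": 0.1, "wx": 0, "wy": 0, "wz": 0, "gripper": 1}, {"x": 0, "y": 0, "z": 0, "wx": 0, "wy": 0, "wz": 0, "gripper": 1}, {"x": 0, "y": 0, "z": 0, "wx": 0, "wy": 0, "wz": 0, "gripper": 1}, {"x": 0, "y": 0, "z": 0, "wx": 0, "wy": 0, "wz": 0, "gripper": 1}, {"x": 0, "y": 0, "z": 0, "wx": 0, "wy": 0, "wz": 0, "gripper": 1}]'

```text
time_s: 18.7
eef_pos: [0.5797, -0.2533, 0.0665]
orientation: [3.141, 0.0, 1.571]
ft_force: [-0.4, -1.1, 0.4]
width: 0.0202
finger_force: 60.3
```

Emit:
play_rows --plan '[{"x": -0.08, "y": 0, "z": 0.05, "wx": 0, "wy": 0, "wz": 0, "gripper": 1}, {"x": 0, "y": 0, "z": 0.1, "wx": 0, "wy": 0, "wz": 0, "gripper": 1}, {"x": 0, "y": 0, "z": 0.1, "wx": 0, "wy": 0, "wz": 0, "gripper": 1}, {"x": 0, "y": 0, "z": 0.1, "wx": 0, "wy": 0, "wz": 0, "gripper": 1}, {"x": 0, "y": 0, "z": 0.1, "wx": 0, "wy": 0, "wz": 0, "gripper": 1}, {"x": 0, "y": 0, "z": 0, "wx": 0, "wy": 0, "wz": 0, "gripper": 1}, {"x": 0, "y": 0, "z": 0, "wx": 0, "wy": 0, "wz": 0, "gripper": 1}, {"x": 0, "y": 0, "z": 0, "wx": 0, "wy": 0, "wz": 0, "gripper": 1}, {"x": 0, "y": 0, "z": 0, "wx": 0, "wy": 0, "wz": 0, "gripper": 1}, {"x": 0, "y": 0, "z": 0, "wx": 0, "wy": 0, "wz": 0, "gripper": 1}]'

```text
time_s: 19.7
eef_pos: [0.5794, -0.2538, 0.0617]
orientation: [-3.141, -0.0, 1.571]
ft_force: [-0.3, -0.2, -1.6]
width: 0.0203
finger_force: 60.2
```

Emit:
play_rows --plan '[{"x": -0.03, "y": 0, "z": 0.1, "wx": 0, "wy": 0, "wz": 0, "gripper": 1}, {"x": 0, "y": 0, "z": 0.15, "wx": 0, "wy": 0, "wz": 0, "gripper": 1}, {"x": 0, "y": 0, "z": 0.15, "wx": 0, "wy": 0, "wz": 0, "gripper": 1}, {"x": 0, "y": 0, "z": 0.15, "wx": 0, "wy": 0, "wz": 0, "gripper": 1}, {"x": 0, "y": 0, "z": 0.15, "wx": 0, "wy": 0, "wz": 0, "gripper": 1}, {"x": 0, "y": 0, "z": 0.15, "wx": 0, "wy": 0, "wz": 0, "gripper": 1}, {"x": 0, "y": 0, "z": 0.15, "wx": 0, "wy": 0, "wz": 0, "gripper": 1}, {"x": 0, "y": 0, "z": 0.1, "wx": 0, "wy": 0, "wz": 0, "gripper": 1}, {"x": 0, "y": 0, "z": 0, "wx": 0, "wy": 0, "wz": 0, "gripper": 1}, {"x": 0, "y": 0, "z": 0, "wx": 0, "wy": 0, "wz": 0, "gripper": 1}]'

```text
time_s: 20.7
eef_pos: [0.5795, -0.2541, 0.0508]
orientation: [-3.142, -0.0, 1.571]
ft_force: [0.5, -0.0, -0.9]
width: 0.0203
finger_force: 60.3
```

Emit:
play_rows --plan '[{"x": 0, "y": 0, "z": 0.1, "wx": 0, "wy": 0, "wz": 0, "gripper": 1}, {"x": 0, "y": 0, "z": 0.1, "wx": 0, "wy": 0, "wz": 0, "gripper": 1}, {"x": 0, "y": 0, "z": 0.1, "wx": 0, "wy": 0, "wz": 0, "gripper": 1}, {"x": 0, "y": 0, "z": 0.1, "wx": 0, "wy": 0, "wz": 0, "gripper": 1}, {"x": 0, "y": 0, "z": 0.1, "wx": 0, "wy": 0, "wz": 0, "gripper": 1}, {"x": 0, "y": 0, "z": 0.1, "wx": 0, "wy": 0, "wz": 0, "gripper": 1}, {"x": 0, "y": 0, "z": 0, "wx": 0, "wy": 0, "wz": 0, "gripper": 1}, {"x": 0, "y": 0, "z": 0, "wx": 0, "wy": 0, "wz": 0, "gripper": 1}, {"x": 0, "y": 0, "z": 0, "wx": 0, "wy": 0, "wz": 0, "gripper": 1}, {"x": 0, "y": 0, "z": 0, "wx": 0, "wy": 0, "wz": 0, "gripper": 1}]'

```text
time_s: 21.7
eef_pos: [0.5796, -0.2542, 0.0449]
orientation: [3.141, 0.0, 1.571]
ft_force: [-0.8, -0.3, -1.0]
width: 0.0202
finger_force: 60.3
```

Emit:
play_rows --plan '[{"x": 0, "y": 0, "z": 0.1, "wx": 0, "wy": 0, "wz": 0, "gripper": 1}, {"x": 0, "y": 0, "z": 0.1, "wx": 0, "wy": 0, "wz": 0, "gripper": 1}, {"x": 0, "y": 0, "z": 0.1, "wx": 0, "wy": 0, "wz": 0, "gripper": 1}, {"x": 0, "y": 0, "z": 0, "wx": 0, "wy": 0, "wz": 0, "gripper": 1}, {"x": 0, "y": 0, "z": 0, "wx": 0, "wy": 0, "wz": 0, "gripper": 1}, {"x": 0, "y": 0, "z": 0, "wx": 0, "wy": 0, "wz": 0, "gripper": 1}, {"x": 0, "y": 0, "z": 0, "wx": 0, "wy": 0, "wz": 0, "gripper": 1}, {"x": 0, "y": 0, "z": 0, "wx": 0, "wy": 0, "wz": 0, "gripper": 1}, {"x": 0, "y": 0, "z": 0, "wx": 0, "wy": 0, "wz": 0, "gripper": 1}, {"x": 0, "y": 0, "z": 0, "wx": 0, "wy": 0, "wz": 0, "gripper": 1}]'

```text
time_s: 22.7
eef_pos: [0.5796, -0.2542, 0.0425]
orientation: [3.141, 0.0, 1.571]
ft_force: [-2.1, 1.1, 5.6]
width: 0.0203
finger_force: 60.8
```

Emit:
play_rows --plan '[{"x": 0, "y": 0, "z": -0.08, "wx": 0, "wy": 0, "wz": 0, "gripper": 1}, {"x": 0, "y": 0, "z": 0, "wx": 0, "wy": 0, "wz": 0, "gripper": 0.75}, {"x": 0, "y": 0, "z": 0, "wx": 0, "wy": 0, "wz": 0, "gripper": 0.7}, {"x": 0, "y": 0, "z": 0, "wx": 0, "wy": 0, "wz": 0, "gripper": 0.6}, {"x": 0, "y": 0, "z": 0, "wx": 0, "wy": 0, "wz": 0, "gripper": 0.5}, {"x": 0, "y": 0, "z": 0, "wx": 0, "wy": 0, "wz": 0, "gripper": 0.5}, {"x": 0, "y": 0, "z": 0, "wx": 0, "wy": 0, "wz": 0, "gripper": 0.5}, {"x": 0, "y": 0, "z": -0.3, "wx": 0, "wy": 0, "wz": 0, "gripper": 0.5}, {"x": 0, "y": 0, "z": -0.5, "wx": 0, "wy": 0, "wz": 0, "gripper": 0.5}, {"x": 0, "y": 0, "z": -1, "wx": 0, "wy": 0, "wz": 0, "gripper": 0.5}]'

```text
time_s: 23.7
eef_pos: [0.579, -0.2539, 0.0605]
orientation: [-3.14, -0.001, 1.571]
ft_force: [0.4, -1.0, -1.3]
width: 0.0423
finger_force: 0.0
```

Emit:
play_rows --plan '[{"x": 0, "y": 0, "z": -1, "wx": 0, "wy": 0, "wz": 0, "gripper": 0.5}, {"x": 0, "y": 0, "z": -1.5, "wx": 0, "wy": 0, "wz": 0, "gripper": 0.5}, {"x": 0, "y": 0, "z": -2, "wx": 0, "wy": 0, "wz": 0, "gripper": 0.5}, {"x": 0, "y": 0, "z": -2, "wx": 0, "wy": 0, "wz": 0, "gripper": 0.5}, {"x": 0, "y": 0, "z": -2, "wx": 0, "wy": 0, "wz": 0, "gripper": 0.5}, {"x": 0, "y": 0, "z": -2, "wx": 0, "wy": 0, "wz": 0, "gripper": 0.5}, {"x": -1, "y": -1, "z": -1, "wx": 0, "wy": 0, "wz": 0, "gripper": 0.5}, {"x": -1, "y": -1, "z": -0.5, "wx": 0, "wy": 0, "wz": 0, "gripper": 0.5}, {"x": 0, "y": 0, "z": 0, "wx": 0, "wy": 0, "wz": 0, "gripper": 0.5}, {"x": 0, "y": 0, "z": 0, "wx": 0, "wy": 0, "wz": 0, "gripper": 0.5}]'

```text
time_s: 24.7
eef_pos: [0.5584, -0.2747, 0.1799]
orientation: [-3.14, -0.001, 1.569]
ft_force: [0.7, 0.2, -0.0]
width: 0.0423
finger_force: 0.0
```

Run:
```python
from h import *
w=snap('wrist','w9');s=snap('side','s9');st=ctrl.get_state();print(st['eef_pos'],st['ft_force'],st['width'])
cv2.imwrite('pics/c9.png',np.hstack([cv2.resize(s['pixels'][140:340,280:400,::-1],(360,600),interpolation=cv2.INTER_CUBIC),cv2.resize(w['pixels'][150:400,220:400,::-1],(432,600))]))
```

```text
[ 0.55886478 -0.27402324  0.17945826] [-0.24784017  0.29487926 -0.06634464] 0.04281574841162984
```

View pics/c9.png

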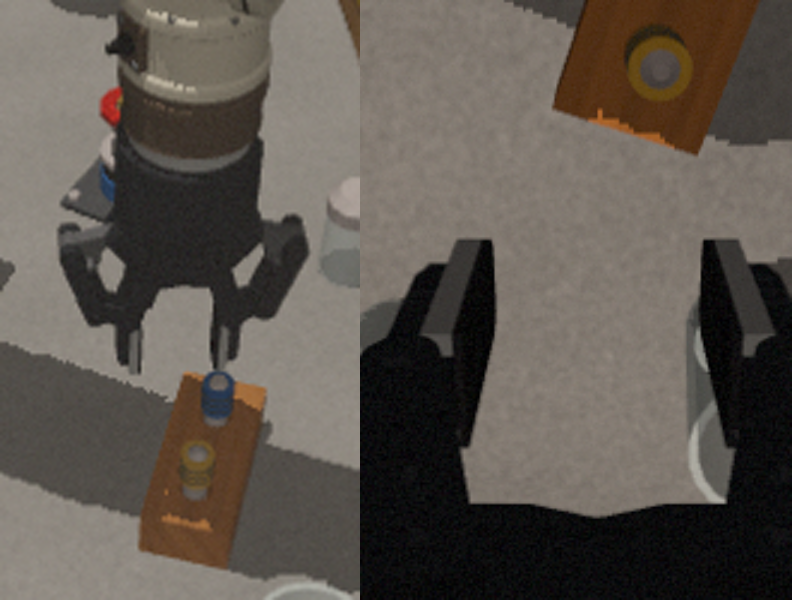

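The brass nozzle stands upright and fully down in the empty hole (side crop (197,470)). It sits level with the spare at (218,398), and the robot is clear of everything.

```bash
python3 -c "
from workcell import ctrl
print(ctrl.close_job())"
```

```text
the job is handed in; nothing more can be done
None
```

The brass nozzle is off the post, the sleeve is back forward, and the nozzle stands upright on the floor of the stand's empty hole; the job was handed in at about 25 s with every force reading within limits (highest 14.8 N down, 7.9 N up, read about once a second).

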